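# Seat a trap cap and back it off to vent

## Robot

A 6-joint arm with a two-finger parallel gripper is mounted at the origin on a cart in front of the work surface, level with it; the furniture and walls round the work are solid. World frame = base frame: x ahead of the robot, y to its left, z up, the work surface at z = 0. Lengths are in m, angles in rad, forces in N, time in s.
With the tool pointing down it reaches from about 0.325 to 0.775 m from the base axis. Payload 5.5 kg.
Tool frame: the origin (TCP) lies at the very end of the fingers, on their centre line; the grasp point (between the pads) lies 19 mm behind it; z points along the fingers, y is the line along which they close (so a half turn about z gives the same grasp; the last joint's range is limited). The gripper opens to 85 mm and grips with 20 to 120 N. Pads are 22 mm wide; open, the fingers measure 114 mm over their backs; the gripper's body (76 mm by 85 mm) begins 54 mm behind the grasp point. The pads swing forward as they close: fully open they stand 13 mm farther back than shut.
Start: joints at [1.189, 0.091, 1.231, -0, 1.82, -0.057], TCP at [0.191, 0.569, 0.231] pointing down, gripper open.
Joint ranges: [-2.87, 2.87], [-0.86, 2.18], [0.17, 2.46], [-1.51, 4.65], [0.06, 2.69], [-2.65, 2.65]. Speed limits (rad/s): [2.57, 2.57, 3.01, 3.14, 3.14, 3.14].

## Interface

Orientations are given as a unit quaternion [w, x, y, z].
In Python, from cell import bot gives the robot as it stands.
- The arm moves only by the tool apply_moves, never from a script. Its argument "commands" is a list that holds one entry, the list of rows, each a list of 4 numbers: the shift along the world's x, y, z in m, then the turn about the world's z in degrees. A call has 1 to 5 rows; each row is the pose to reach, as a shift and turn from the pose commanded when the call began; what a row does not reach only later rows make up. A row lasts 1/10 s, in which the tool goes at most 50 mm and 8.59 degrees, less where a joint would pass 70% of its speed; a pose out of reach is approached as far as the arm can. A call with a gripper value outside its range is refused whole. "jaw" is the opening, from 0 (shut) to 1 (fully open), set as the call begins (left out, the last holds). The fingers move at their own pace and stop on an object; "force" is the grip in N (left out, the last holds). Time passes only in rows, so rows that repeat a pose let the fingers close. It gives the time, the measured TCP pose, the force, the opening and the grip force at its end, in the units of the state.
- bot.get_state(): the state, without advancing time (a new reading comes with each control period).
- bot.snapshot(name): name is "scene" or "top"; returns a dict with "frame" (420x560x3 uint8, red, green, blue), "mtx" (3x3 intrinsics, pixels), "D" ([k1, k2, p1, p2, k3] as OpenCV has them; the pictures are not rectified), "rvec" (rotation vector, rad) and "tvec" (3), from world to camera coordinates, as OpenCV has them. Camera axes: x right, y down, z forward; pixel columns grow to the right and rows downward; lengths in m; the calibration is good to about 2 mm. A picture is of the moment at which its call begins. There is no depth.
- bot.finish_job(): hands the job in; it is judged then, once.
The state is a dict: "time_s": time; "qpos": joint angles; "qd": joint speeds; "effort": joint torques, N m; "tcp_pos": TCP position; "ee_rot": TCP orientation; "ft_force": force on the tool from outside, world axes, zero at the start; "moment": the same for the moment, N m; "grip_width": opening from 0.0 (shut) to 1.0 (fully open); "grip_force": force on a finger pad.
Only numpy, scipy, OpenCV 4.12 (cv2) and the standard library are available. Lean on these libraries where they do the work, as an engineer would, in place of code of your own. Each camera call takes 0.05 s, during which the arm holds its last target. There are 200 camera calls.

## Task

Two steel drying traps stand bolted upright on the bench; the cap of the wider one has only been started on its thread and still stands clear of the collar. Screw that cap clockwise until it bottoms out on the collar, then back it off a quarter turn so that the trap can vent, and finish while holding the cap in the gripper at that setting. Leave the slim trap's cap screwed home and the loose things on the bench where they are.

Things in the scene. Friction and masses are not known exactly. Their poses are not given: they have to be found in the camera images.
- trap_wide: the wider trap, a fixed upright steel cylinder (40 mm diameter) on a round dark foot (74 mm diameter, 10 mm high); origin at the centre of the foot's underside, z up. Its collar (48 mm diameter) has its top face 90 mm above the origin. It may stand on either side of the slim trap, and at any yaw. A tall instrument fills the bench to the right of y = -0.38 beyond x = 0.42
- wide_cap: its ribbed round aluminium screw cap, 46 mm diameter, 30 mm tall, solid to the fingers, grasped round the rim; origin on the axis at the centre of the cap's lower rim, z up; this frame rises and sinks with the cap but does not turn with it. Fully home the lower rim lies on the collar, 90 mm above the bench; the thread is right-handed, 6 mm a turn (0.95 mm a radian)
- wide_cap_turn (a joint): rotation of the wide cap, rad: 0 = bottomed out on the collar (a hard stop), growing counter-clockwise seen from above (unscrewing), one turn = 6.28, up to 6.3. At the start the cap is 1.9 to 3.6 rad from the stop. The thread rubs with about 0.08 N m and the cap stays where it is left
- wide_cap_top (a point): centre of the wide cap's flat top, 30 mm above its lower rim; a black raised rib, 17 mm long and 4 mm wide, runs on the top from near the centre towards the rim along this point's x axis and shows the cap's angle
- trap_slim: the slim trap, same make and fixed, 26 mm diameter cylinder on an equal 74 mm foot, collar top 76 mm above the origin (centre of the foot's underside), with a 32 mm wide, 24 mm tall ribbed aluminium cap screwed home (top 100 mm above the bench); not to be turned
- slim_cap_turn (a joint): rotation of the slim trap's cap, rad: 0 = screwed home, growing counter-clockwise; stays at 0
- wrench_small: loose open-end wrench, 22x105x4 mm, lying near the bench's front edge; origin at the centre of its underside; not to be moved
- union_brass: loose brass tube union, 18x43x16 mm, lying on the bench; origin at the centre of its underside; not to be moved
- tee_steel: loose steel tube tee, 31x43x16 mm, lying on the bench; origin at the centre of its underside; not to be moved
- sample_jar: loose glass sample jar with a black cap, 42 mm diameter, 64 mm tall, standing; origin at the centre of its underside; not to be moved
- ferrule_tin: loose round tin, 57 mm diameter, 26 mm tall; origin at the centre of its underside; not to be moved

How it is judged:
On the way, in this order (a step that is already met when the one before it is completed fails the run):
1. the wide cap is screwed down until it bottoms out on the collar (value of joint wide_cap_turn below 0.08 rad), for 0.2 s.
2. the wide cap is backed off a quarter turn and gripped there (value of joint wide_cap_turn between 1.27 and 1.87 rad and contact force between the fingers and wide_cap above 5 N), for 0.3 s.
At the end, for the whole second after the job is handed in: the wide cap stands 1.57 rad (within 0.30 rad) back from its stop, at rest, with the fingers still gripping it (more than 5 N); the slim trap's cap is screwed home (within 0.3 rad) (all of step 2 and velocity of joint wide_cap_turn between -0.1 and 0.1 rad/s and not (value of joint slim_cap_turn above 0.3 rad)); the arm keeps its last pose, push and grip.
It fails at once if the slim trap's cap is unscrewed by more than 0.3 rad (value of joint slim_cap_turn above 0.3 rad).
It fails at once if a loose thing on the bench is moved by more than 30 mm (distance of any of wrench_small, union_brass, tee_steel, sample_jar, ferrule_tin from where it was at the start of the episode above 0.03 m).
It also fails if it takes over 64 s, if anything falls off the work surface, if the arm or the gripper's body presses on something with over 40 N, if the wrist force passes 120 N, or if a joint passes its speed limit or range.

## Working session

There is one attempt and no reset: what is moved stays moved. The work goes in short steps, Python scripts to look and compute and a tool call to move; the robot and the scene stay as the last step left them, time stands still between calls to the robot, and variables do not carry over. Pictures are saved under pics/ and viewed, at most 10 in all, crops included, and the job is handed in when it is done.

Besides the shell and the picture viewer there is one more tool, called after "Call:" by a JSON object that holds its "op" and its "data". apply_moves: Moves the arm, as the interface text tells. Its arguments: {"type":"object","properties":{"commands":{"type":"array"},"jaw":{"type":"number"},"force":{"type":"number"}},"required":["commands"]}

```bash
mkdir -p pics; cat > h.py <<'E'
import numpy as np, cv2
from cell import bot
def snap(n,f):
    s=bot.snapshot(n); cv2.imwrite('pics/'+f,cv2.cvtColor(s['frame'],cv2.COLOR_RGB2BGR)); return s
def cast(s,px,z):
    p=cv2.undistortPoints(np.array(px,float).reshape(-1,1,2),np.array(s['mtx']),np.array(s['D'])).reshape(-1,2)
    R=cv2.Rodrigues(np.array(s['rvec'],float))[0]; t=np.array(s['tvec'],float).ravel()
    c=-R.T@t; d=np.c_[p,np.ones(len(p))]@R
    return c+d*((z-c[2])/d[:,2])[:,None]
def proj(s,P):
    return cv2.projectPoints(np.array(P,float).reshape(-1,1,3),np.array(s['rvec'],float),np.array(s['tvec'],float),np.array(s['mtx']),np.array(s['D']))[0].reshape(-1,2)
E
python3 - <<'E'
from h import *
a=snap('scene','s1.png');b=snap('top','t1.png')
cv2.imwrite('pics/t1b.png',cv2.imread('pics/t1.png'))
for s in(a,b):
    R=cv2.Rodrigues(np.array(s['rvec'],float))[0];print(-R.T@np.array(s['tvec']).ravel(),np.array(s['mtx'])[0,0])
print(bot.get_state())
E
```

```text
[-0.11372582 -0.40736069  0.52815872] 406.5593412406701
[0.37513275 0.08261649 1.05133201] 432.0334511752645
{'time_s': 0.1, 'qpos': array([ 1.18931473e+00,  9.18147482e-02,  1.23178840e+00, -2.24767394e-05,
        1.81983223e+00, -5.67346436e-02]), 'qd': array([-8.06995297e-05, -1.47618339e-03, -1.20607441e-03, -5.19673799e-04,
        2.67283493e-03,  1.22188176e-03]), 'effort': array([ 1.79077757e-03, -4.60215175e+01, -4.19217753e+01, -5.83857741e-05,
        1.06077420e-02, -1.84959333e-05]), 'tcp_pos': array([0.19136971, 0.56837977, 0.23023234]), 'ee_rot': array([-1.89632585e-04,  1.61663569e-01,  9.86845500e-01, -9.01701214e-04]), 'ft_force': array([-0.14913891, -0.15891776, -0.21651173]), 'moment': array([-0.02536708, -0.02870495, -0.01368952]), 'grip_force': 0.0, 'grip_width': 1.0038005379151302}
```

View pics/s1.png

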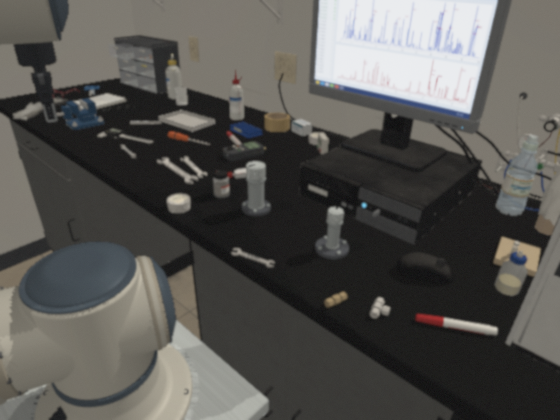

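View pics/t1.png

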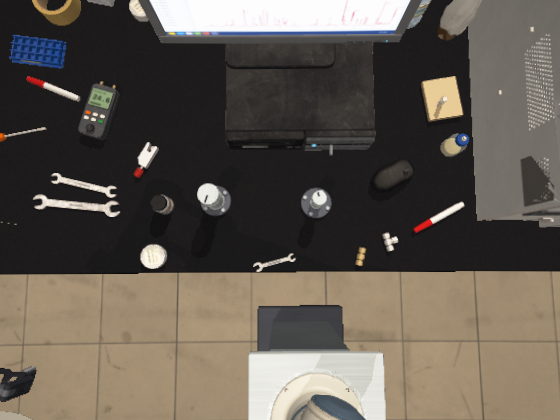

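The scene view shows the wide trap at about (256,185) and the slim one at (333,230). In the top view the wide cap is near (208,193) with its black rib, the slim cap at (318,199), the jar at (162,204) and the tin at (153,257).

```bash
python3 - <<'E'
from h import *
s=snap('top','t2.png')
f=s['frame']; 
c=f[170:225,140:235]; cv2.imwrite('pics/c2.png',cv2.cvtColor(cv2.resize(c,None,fx=8,fy=8,interpolation=cv2.INTER_CUBIC),cv2.COLOR_RGB2BGR))
g=cv2.cvtColor(f,cv2.COLOR_RGB2GRAY); m=np.zeros_like(g); m[175:215,192:235]=(g[175:215,192:235]>170)*255
m=cv2.morphologyEx(m,cv2.MORPH_CLOSE,np.ones((5,5)))
cs=sorted(cv2.findContours(m,cv2.RETR_EXTERNAL,cv2.CHAIN_APPROX_NONE)[0],key=cv2.contourArea)[-1]
e=cv2.minEnclosingCircle(cs);print(e,cv2.contourArea(cs)); print('cap',cast(s,[e[0]],.122))
print('jar',cast(s,[[162,204]],.064),'tin',cast(s,[[153,257]],.026),'slim',cast(s,[[319,199]],.1),'foot wide',cast(s,[[215,202]],.01))
print('R_px',432*.023/(1.0513-.122))
E
```

```text
((211.0, 193.5), 14.080227851867676) 319.0
cap [[0.51334208 0.23142261 0.122     ]]
jar [[0.49835506 0.35265722 0.064     ]] tin [[0.37762936 0.38143881 0.026     ]] slim [[ 0.50258274 -0.00478994  0.1       ]] foot wide [[0.5091051  0.23949286 0.01      ]]
R_px 10.691918648445068
```

View pics/c2.png

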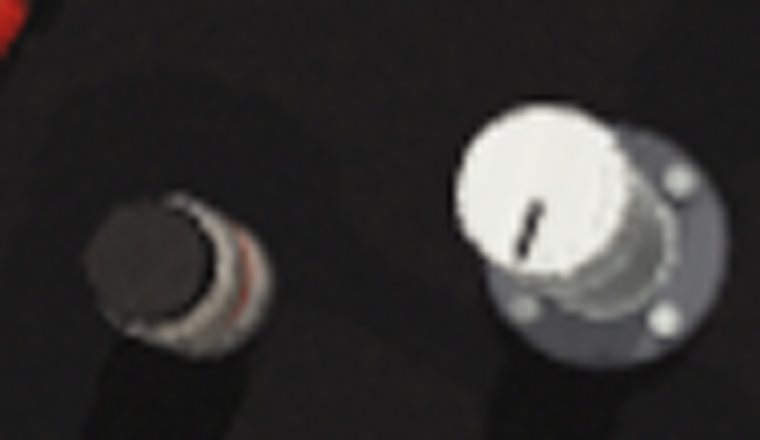

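The crop shows the wide cap centred at crop (542,189), i.e. full-picture (207.3,193.2). Its rib points down and slightly left, at a world angle of about 164°. I'll check the centre against the scene view.

```bash
python3 - <<'E'
from h import *
s=snap('top','t3.png'); P=cast(s,[[207.3,193.2]],.1225); print(P,cast(s,[[140+605/8,170+245/8]],.01))
a=snap('scene','s3.png'); f=a['frame'];g=cv2.cvtColor(f,cv2.COLOR_RGB2GRAY)
q=[P[0]+[0,0,0],P[0]+[0,0,-.03]]
print(proj(a,q))
R=cv2.Rodrigues(np.array(a['rvec'],float))[0]; r=R[0]/np.linalg.norm(R[0]);r[2]=0;r/=np.linalg.norm(r)
print('pred edges',proj(a,[P[0]-.023*r-[0,0,.015],P[0]+.023*r-[0,0,.015]]))
row=int(proj(a,[P[0]-[0,0,.015]])[0,1]); print(row,g[row,238:275])
E
```

```text
[[0.51397765 0.23935467 0.1225    ]] [[0.51245864 0.23800392 0.01      ]]
[[256.56252572 165.29283731]
 [256.65925458 176.49855129]]
pred edges [[247.15999255 170.76241428]
 [266.06095164 171.11395147]]
170 [179 182 182 184 184 186 184 172 146 124 126 123 118 118 121 124 123 121
 119 120 117 118 118 117 118 119 110  86  57  34  29  29  29  29  28  30
  32]
```

Call:
{"op": "apply_moves", "data": {"commands": [[[0.033, -0.033, 0, 8], [0.066, -0.066, 0, 16], [0.099, -0.099, 0, 24], [0.132, -0.132, 0, 32], [0.165, -0.165, 0, 40]]], "jaw": 1.0}}

```text
time_s: 0.75
tcp_pos: [0.3558, 0.404, 0.2313]
ee_rot: [0.0, -0.185, 0.983, 0.0]
ft_force: [0.3, -0.1, 0.3]
grip_width: 1.001
grip_force: 0.0
```

Call:
{"op": "apply_moves", "data": {"commands": [[[0.033, -0.033, 0, 8], [0.066, -0.066, 0, 16], [0.099, -0.099, 0, 24], [0.132, -0.132, 0, 32], [0.157, -0.164, 0, 40]]]}}

```text
time_s: 1.25
tcp_pos: [0.5123, 0.2408, 0.231]
ee_rot: [-0.0, -0.508, 0.862, 0.0]
ft_force: [-0.1, 0.5, -1.4]
grip_width: 1.005
grip_force: 0.0
```

Call:
{"op": "apply_moves", "data": {"commands": [[[0, 0, -0.02, 0], [0, 0, -0.04, 0], [0, 0, -0.04, 0]]]}}

```text
time_s: 1.55
tcp_pos: [0.5101, 0.2415, 0.1876]
ee_rot: [-0.003, -0.505, 0.863, 0.0]
ft_force: [-1.4, 0.1, -0.5]
grip_width: 0.998
grip_force: 0.0
```

```bash
python3 - <<'E'
from h import *
s=bot.get_state();print(s['tcp_pos'],s['ee_rot'],s['qpos'],s['time_s'])
E
```

```text
[0.51006559 0.24151596 0.18761606] [-2.99598410e-03 -5.04892665e-01  8.63176812e-01  4.60310314e-04] [ 3.81922627e-01 -3.88331384e-03  1.40551333e+00  3.14760209e-05
  1.74602484e+00 -2.24738891e+00] 1.55
```

Call:
{"op": "apply_moves", "data": {"commands": [[[0, 0, 0, 0], [0, 0, 0, 0]]]}}

```text
time_s: 1.75
tcp_pos: [0.5113, 0.243, 0.1928]
ee_rot: [0.001, -0.506, 0.863, -0.0]
ft_force: [0.5, -0.7, 1.3]
grip_width: 1.004
grip_force: 0.0
```

Call:
{"op": "apply_moves", "data": {"commands": [[[0, 0, 0, 0], [0, 0, 0, 0]]]}}

```text
time_s: 1.95
tcp_pos: [0.5112, 0.2429, 0.1924]
ee_rot: [0.001, -0.506, 0.863, -0.0]
ft_force: [0.5, 0.7, 0.4]
grip_width: 1.003
grip_force: 0.0
```

Call:
{"op": "apply_moves", "data": {"commands": [[[0, 0, 0, 0]]]}}

```text
time_s: 2.05
tcp_pos: [0.5111, 0.2428, 0.1919]
ee_rot: [0.0, -0.505, 0.863, -0.0]
ft_force: [-0.7, 0.4, 0.2]
grip_width: 1.001
grip_force: 0.0
```

```bash
python3 - <<'E'
from h import *
snap('scene','s4.png');x=cv2.imread('pics/s4.png')[60:230,180:330]; cv2.imwrite('pics/c4.png',cv2.resize(x,None,fx=3.5,fy=3.5,interpolation=cv2.INTER_CUBIC))
s=bot.get_state();print(s['tcp_pos'],s['ft_force'],s['moment'])
E
```

```text
[0.5110832  0.24267365 0.19169249] [ 0.43704485 -1.10621095 -0.08377611] [-0.02218125 -0.02321495  0.02901475]
```

View pics/c4.png

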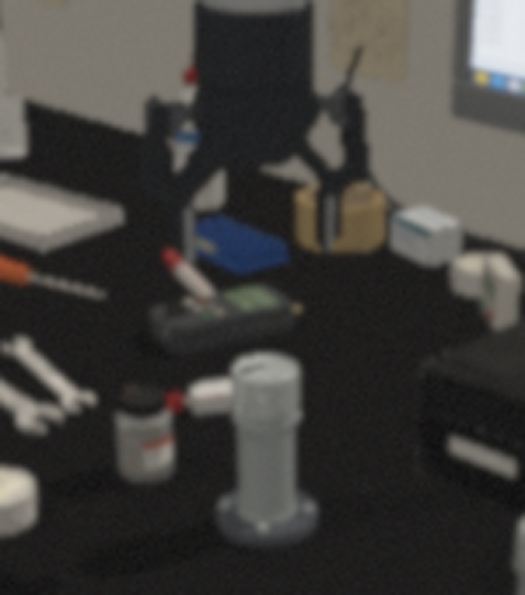

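The gripper is above the cap, centred at crop x≈260 against 267 for the cap, so it sits about 4 mm to the left. I'll correct that and descend.

Call:
{"op": "apply_moves", "data": {"commands": [[[0.002, -0.004, -0.025, 0], [0.002, -0.004, -0.05, 0], [0.002, -0.004, -0.075, 0], [0.002, -0.004, -0.096, 0], [0.002, -0.004, -0.096, 0]]]}}

```text
time_s: 2.6
tcp_pos: [0.5111, 0.2378, 0.0914]
ee_rot: [-0.003, -0.505, 0.863, 0.001]
ft_force: [-0.1, -0.2, 0.6]
grip_width: 1.002
grip_force: 0.0
```

Call:
{"op": "apply_moves", "data": {"commands": [[[0, 0, 0, 0], [0, 0, 0, 0], [0, 0, 0, 0]]]}}

```text
time_s: 2.9
tcp_pos: [0.5139, 0.2388, 0.0972]
ee_rot: [0.001, -0.505, 0.863, -0.0]
ft_force: [-0.1, 0.2, -0.6]
grip_width: 0.999
grip_force: 0.0
```

Now close at low force to check the centring.

Call:
{"op": "apply_moves", "data": {"commands": [[[0, 0, 0, 0], [0, 0, 0, 0], [0, 0, 0, 0], [0, 0, 0, 0], [0, 0, 0, 0]]], "jaw": 0, "force": 30}}

```text
time_s: 3.4
tcp_pos: [0.5135, 0.2384, 0.096]
ee_rot: [0.001, -0.505, 0.863, -0.0]
ft_force: [1.4, -1.6, 3.4]
grip_width: 0.529
grip_force: 31.3
```

Call:
{"op": "apply_moves", "data": {"commands": [[[0, 0, 0, 0], [0, 0, 0, 0], [0, 0, 0, 0], [0, 0, 0, 0], [0, 0, 0, 0]]]}}

```text
time_s: 3.9
tcp_pos: [0.5135, 0.2384, 0.0959]
ee_rot: [0.001, -0.505, 0.863, -0.0]
ft_force: [2.1, -2.9, 5.8]
grip_width: 0.529
grip_force: 31.5
```

```bash
python3 - <<'E'
from h import *
s=bot.get_state();print(s)
E
```

```text
{'time_s': 3.9, 'qpos': array([ 3.74843044e-01,  1.49445191e-02,  1.54917709e+00, -4.31354094e-04,
        1.57618205e+00, -2.25527703e+00]), 'qd': array([-6.74948604e-05,  1.07879266e-03, -5.80317979e-04, -6.05585098e-04,
        6.30167433e-05, -9.16215464e-04]), 'effort': array([ 1.54827286e+00, -3.89929891e+01, -3.79892349e+01,  8.75049289e-01,
        3.09061026e-01,  7.81349314e-03]), 'tcp_pos': array([0.51350657, 0.23841577, 0.09588867]), 'ee_rot': array([ 6.03532389e-04, -5.05240337e-01,  8.62978412e-01, -3.12475854e-04]), 'ft_force': array([ 2.10985358, -2.91670185,  5.76163175]), 'moment': array([-0.34630167, -0.31693196, -0.01654911]), 'grip_force': 31.458712220191956, 'grip_width': 0.5286233336990596}
```

Grip width is 45 mm and the side forces are small, so the grasp is well centred. Screwing clockwise.

Call:
{"op": "apply_moves", "data": {"commands": [[[0, 0, -0.0001, -8], [0, 0, -0.0003, -16], [0, 0, -0.0004, -24], [0, 0, -0.0005, -32], [0, 0, -0.0007, -40]]], "force": 50}}

```text
time_s: 4.4
tcp_pos: [0.513, 0.239, 0.0953]
ee_rot: [0.0, -0.177, 0.984, 0.0]
ft_force: [-0.9, -0.7, 5.7]
grip_width: 0.523
grip_force: 51.2
```

Call:
{"op": "apply_moves", "data": {"commands": [[[0, 0, -0.0001, -8], [0, 0, -0.0003, -16], [0, 0, -0.0004, -24], [0, 0, -0.0005, -32], [0, 0, -0.0007, -40]]]}}

```text
time_s: 4.9
tcp_pos: [0.513, 0.2398, 0.0947]
ee_rot: [0.0, 0.17, 0.985, 0.001]
ft_force: [-0.1, 2.7, 6.4]
grip_width: 0.524
grip_force: 51.3
```

```bash
cat > st.py <<'E'
from h import *
from scipy.spatial.transform import Rotation as Ro
s=bot.get_state();w,x,y,z=s['ee_rot'];M=Ro.from_quat([x,y,z,w]).as_matrix()
print('yaw',np.degrees(np.arctan2(M[1,0],M[0,0])),'q6',s['qpos'][5],'q',s['qpos'][:1],'m',s['moment'],'F',s['ft_force'],'tau6',s['effort'][5],s['tcp_pos'],s['grip_force'],s['time_s'])
E
python3 st.py
```

```text
yaw 160.4383228064483 q6 -0.8534324502597775 q [0.37593983] m [ 0.42143845 -0.03001068  0.08392321] F [-0.13904367  2.74246809  6.35053373] tau6 -1.7624426633119583 [0.51299324 0.23983696 0.09465788] 51.3308447599411 4.9
```

Call:
{"op": "apply_moves", "data": {"commands": [[[0, 0, -0.0001, -6], [0, 0, -0.0002, -12], [0, 0, -0.0003, -18], [0, 0, -0.0004, -24], [0, 0, -0.0005, -30]]]}}

```text
time_s: 5.4
tcp_pos: [0.5133, 0.2403, 0.0942]
ee_rot: [-0.0, 0.418, 0.908, 0.002]
ft_force: [1.6, 3.7, 4.8]
grip_width: 0.523
grip_force: 51.3
```

```bash
python3 st.py
```

```text
yaw 130.53537672681608 q6 -0.33124797022748326 q [0.37621868] m [ 0.67169657 -0.27235096  0.06722878] F [1.6471321  3.74021723 4.76947356] tau6 -1.2986714020371437 [0.5133169  0.24034634 0.09418877] 51.3003534078598 5.4
```

Not at the stop yet (110° done); going on in 20° steps.

Call:
{"op": "apply_moves", "data": {"commands": [[[0, 0, -0.0001, -5], [0, 0, -0.0002, -10], [0, 0, -0.0002, -15], [0, 0, -0.0003, -20]]]}}

```text
time_s: 5.8
tcp_pos: [0.5137, 0.2406, 0.0939]
ee_rot: [-0.0, 0.569, 0.822, 0.002]
ft_force: [3.2, 5.8, 3.4]
grip_width: 0.521
grip_force: 51.3
```

```bash
python3 st.py
```

```text
yaw 110.57803448493786 q6 0.01711109678940319 q [0.3762565] m [ 0.85701859 -0.56051207  0.07947194] F [3.24339186 5.81004975 3.40198243] tau6 -1.0669294372200966 [0.51369183 0.2405579  0.09390587] 51.27607583999634 5.8
```

Call:
{"op": "apply_moves", "data": {"commands": [[[0, 0, -0.0001, -5], [0, 0, -0.0002, -10], [0, 0, -0.0002, -15], [0, 0, -0.0003, -20]]]}}

```text
time_s: 6.2
tcp_pos: [0.5141, 0.2406, 0.0936]
ee_rot: [-0.0, 0.704, 0.711, 0.003]
ft_force: [5.8, 6.5, 2.9]
grip_width: 0.52
grip_force: 51.2
```

```bash
python3 st.py
```

```text
yaw 90.57319027074703 q6 0.3661866055274087 q [0.37618284] m [ 0.80846206 -0.84898623  0.00938635] F [5.79605796 6.46408838 2.92045114] tau6 -1.0656578466296196 [0.51408639 0.24060819 0.09356695] 51.240912079811096 6.2
```

Call:
{"op": "apply_moves", "data": {"commands": [[[0, 0, -0.0001, -5], [0, 0, -0.0002, -10], [0, 0, -0.0002, -15], [0, 0, -0.0003, -20]]]}}

```text
time_s: 6.6
tcp_pos: [0.5145, 0.2405, 0.0933]
ee_rot: [-0.0, 0.816, 0.578, 0.003]
ft_force: [7.0, 5.7, 2.2]
grip_width: 0.527
grip_force: 51.1
```

```bash
python3 st.py
```

```text
yaw 70.56563336230491 q6 0.7152021436696815 q [0.37600302] m [ 0.83699218 -1.17716795  0.38306847] F [7.03443301 5.73178113 2.17518773] tau6 -0.9589704126119614 [0.514486   0.24052779 0.09326532] 51.0705292224884 6.6
```

Call:
{"op": "apply_moves", "data": {"commands": [[[0, 0, 0, -4], [0, 0, 0, -8], [0, 0, 0, -8]]]}}

```text
time_s: 6.9
tcp_pos: [0.5136, 0.2385, 0.0931]
ee_rot: [0.0, 0.854, 0.52, 0.001]
ft_force: [1.8, -1.9, 4.9]
grip_width: 0.524
grip_force: 51.6
```

```bash
python3 st.py
```

```text
yaw 62.60711939732502 q6 0.8531750538262871 q [0.37507907] m [-0.28084745 -0.40725677 -0.04276008] F [ 1.82402567 -1.90543851  4.86417043] tau6 0.45681288465857506 [0.51359932 0.2385422  0.09307841] 51.59418046474457 6.9
```

Call:
{"op": "apply_moves", "data": {"commands": [[[0, 0, 0, -4], [0, 0, 0, -8], [0, 0, 0, -12]]]}}

```text
time_s: 7.2
tcp_pos: [0.5145, 0.24, 0.0931]
ee_rot: [-0.0, 0.904, 0.428, 0.003]
ft_force: [12.8, 9.2, 2.4]
grip_width: 0.522
grip_force: 51.5
```

```bash
python3 st.py
```

```text
yaw 50.73856458967634 q6 1.0610484559639772 q [0.37580424] m [ 1.557365   -2.13807949  1.36213071] F [12.84499181  9.24126664  2.36708797] tau6 0.47598933801054955 [0.5145265  0.23995367 0.09305009] 51.450660824775696 7.2
```

The moment of 1.36 N m shows the cap hard against its stop. I'll hold there, then read the state.

Call:
{"op": "apply_moves", "data": {"commands": [[[0, 0, 0, 0], [0, 0, 0, 0], [0, 0, 0, 0], [0, 0, 0, 0]]]}}

```text
time_s: 7.6
tcp_pos: [0.5147, 0.2401, 0.0931]
ee_rot: [-0.0, 0.903, 0.43, 0.003]
ft_force: [8.0, 4.7, 1.2]
grip_width: 0.525
grip_force: 51.3
```

```bash
python3 st.py
```

```text
yaw 50.88468339469252 q6 1.0585975087690942 q [0.37590333] m [ 0.61502341 -1.33748501  1.24233162] F [8.02619813 4.70444538 1.19632649] tau6 1.2180859968066216 [0.51466716 0.24014515 0.09310988] 51.27987742424011 7.6
```

Held at the stop for 0.4 s. Backing off 92° (2° extra for wind-up), rising 1.5 mm with the thread.

Call:
{"op": "apply_moves", "data": {"commands": [[[0, 0, 0.0001, 6], [0, 0, 0.0002, 13], [0, 0, 0.0003, 20], [0, 0, 0.0005, 27], [0, 0, 0.0006, 34]]]}}

```text
time_s: 8.1
tcp_pos: [0.5142, 0.2404, 0.0936]
ee_rot: [-0.0, 0.737, 0.676, 0.003]
ft_force: [4.5, 4.4, 2.3]
grip_width: 0.523
grip_force: 51.2
```

Call:
{"op": "apply_moves", "data": {"commands": [[[0, 0, 0.0001, 7], [0, 0, 0.0002, 14], [0, 0, 0.0003, 21], [0, 0, 0.0005, 28], [0, 0, 0.0006, 35]]]}}

```text
time_s: 8.6
tcp_pos: [0.5136, 0.2403, 0.0942]
ee_rot: [-0.0, 0.5, 0.866, 0.002]
ft_force: [3.3, 3.6, 3.0]
grip_width: 0.521
grip_force: 51.3
```

Call:
{"op": "apply_moves", "data": {"commands": [[[0, 0, 0.0001, 7], [0, 0, 0.0002, 14], [0, 0, 0.0003, 20], [0, 0, 0.0004, 23], [0, 0, 0.0004, 23]]]}}

```text
time_s: 9.1
tcp_pos: [0.5133, 0.24, 0.0945]
ee_rot: [0.0, 0.319, 0.948, 0.002]
ft_force: [3.2, 5.4, 3.5]
grip_width: 0.524
grip_force: 51.5
```

Call:
{"op": "apply_moves", "data": {"commands": [[[0, 0, 0, 0], [0, 0, 0, 0], [0, 0, 0, 0], [0, 0, 0, 0]]]}}

```text
time_s: 9.5
tcp_pos: [0.5133, 0.24, 0.0945]
ee_rot: [0.0, 0.32, 0.947, 0.002]
ft_force: [3.6, 4.7, 4.1]
grip_width: 0.527
grip_force: 51.5
```

```bash
python3 st.py; python3 - <<'E'
from h import *
a=snap('scene','s5.png');b=snap('top','t5.png')
x=cv2.imread('pics/s5.png')[130:200,220:290];y=cv2.imread('pics/t5.png')[165:220,180:235]
cv2.imwrite('pics/c5.png',np.hstack([cv2.resize(i,(390,390),interpolation=cv2.INTER_CUBIC) for i in(x,y)]))
# predicted direction of rib in scene view for world angles
o=np.array([.5135,.2395,.1215])
for d in(64,84,94,104,124):
    r=np.radians(d);print(d,((proj(a,[o+.003*np.array([np.cos(r),np.sin(r),0]),o+.02*np.array([np.cos(r),np.sin(r),0])])-[220,130])*390/70).round())
E
```

```text
yaw 142.67860799553867 q6 -0.5434662789613164 q [0.37594084] m [ 0.81559769 -0.45192857  0.0449215 ] F [3.61879167 4.7428743  4.1136145 ] tau6 0.08113562129437923 [0.51332357 0.2399798  0.09454249] 51.53057634830475 9.5
64 [[201. 196.]
 [188. 181.]]
84 [[198. 197.]
 [174. 184.]]
94 [[198. 197.]
 [169. 187.]]
104 [[197. 197.]
 [164. 189.]]
124 [[196. 198.]
 [158. 195.]]
```

View pics/c5.png

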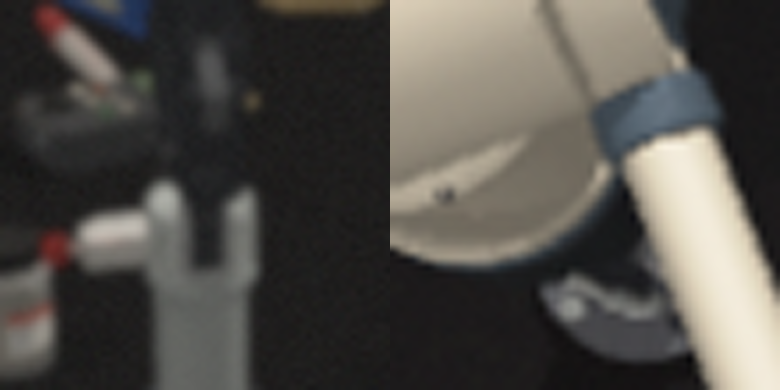

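The gripper hides the rib in both views. I backed off 91.8° by measured yaw, but wind-up at the stop could cost up to 12°. I'll re-approach the stop in small steps in this grasp and read where the moment starts to rise.

Call:
{"op": "apply_moves", "data": {"commands": [[[0, 0, -0.0001, -7], [0, 0, -0.0002, -14], [0, 0, -0.0003, -21], [0, 0, -0.0005, -28], [0, 0, -0.0006, -35]]]}}

```text
time_s: 10.1
tcp_pos: [0.5138, 0.2403, 0.094]
ee_rot: [-0.0, 0.592, 0.806, 0.002]
ft_force: [4.8, 5.6, 2.5]
grip_width: 0.521
grip_force: 51.4
```

Call:
{"op": "apply_moves", "data": {"commands": [[[0, 0, -0.0001, -7], [0, 0, -0.0002, -14], [0, 0, -0.0003, -21], [0, 0, -0.0005, -28], [0, 0, -0.0006, -35]]]}}

```text
time_s: 10.6
tcp_pos: [0.5143, 0.2403, 0.0934]
ee_rot: [-0.0, 0.807, 0.59, 0.003]
ft_force: [7.3, 6.0, 1.2]
grip_width: 0.524
grip_force: 51.3
```

```bash
python3 st.py
```

```text
yaw 72.38483854812067 q6 0.6833304136717968 q [0.37588216] m [ 1.00506701 -1.1750171   0.10372386] F [7.25914617 6.02786905 1.18174155] tau6 -1.5262332558631897 [0.51433296 0.2402977  0.0934402 ] 51.32656395435333 10.6
```

Call:
{"op": "apply_moves", "data": {"commands": [[[0, 0, -0.0001, -5], [0, 0, -0.0001, -5]]]}}

```text
time_s: 10.8
tcp_pos: [0.5144, 0.2402, 0.0934]
ee_rot: [-0.0, 0.831, 0.556, 0.003]
ft_force: [6.8, 6.5, 1.5]
grip_width: 0.52
grip_force: 51.3
```

```bash
python3 st.py
```

```text
yaw 67.51198007343913 q6 0.7682710885914568 q [0.37577623] m [ 1.01299776 -1.18806435 -0.11039596] F [6.82219323 6.50205665 1.49876966] tau6 0.7071236707270145 [0.51442171 0.24024036 0.09335274] 51.299856305122375 10.8
```

Call:
{"op": "apply_moves", "data": {"commands": [[[0, 0, -0.0001, -5], [0, 0, -0.0001, -5]]]}}

```text
time_s: 11.0
tcp_pos: [0.5145, 0.2402, 0.0933]
ee_rot: [-0.0, 0.855, 0.519, 0.003]
ft_force: [7.1, 6.6, 1.4]
grip_width: 0.524
grip_force: 51.3
```

```bash
python3 st.py
```

```text
yaw 62.51905985269591 q6 0.8553622226164479 q [0.37572528] m [ 1.08271591 -1.26156224 -0.07469224] F [7.09313924 6.59047997 1.39630551] tau6 0.6287929974496365 [0.51450004 0.2401986  0.09327525] 51.29032909870148 11.0
```

Call:
{"op": "apply_moves", "data": {"commands": [[[0, 0, -0.0001, -5], [0, 0, -0.0001, -5]]]}}

```text
time_s: 11.2
tcp_pos: [0.5146, 0.2402, 0.0932]
ee_rot: [-0.001, 0.877, 0.481, 0.003]
ft_force: [8.0, 7.0, 2.1]
grip_width: 0.522
grip_force: 51.3
```

```bash
python3 st.py
```

```text
yaw 57.516271604133 q6 0.9426592636347791 q [0.37570791] m [ 0.99927243 -1.27322154 -0.12740749] F [7.96260588 7.0044631  2.14674735] tau6 0.6282708048820496 [0.51458828 0.24018496 0.09322214] 51.28454267978668 11.2
```

Call:
{"op": "apply_moves", "data": {"commands": [[[0, 0, 0, -3], [0, 0, 0, -3]]]}}

```text
time_s: 11.4
tcp_pos: [0.5146, 0.2401, 0.0931]
ee_rot: [-0.001, 0.889, 0.458, 0.003]
ft_force: [8.3, 5.7, 0.6]
grip_width: 0.522
grip_force: 51.3
```

```bash
python3 st.py
```

```text
yaw 54.57224931472585 q6 0.9939955686618538 q [0.37566232] m [ 1.03501736 -1.29471773 -0.10329191] F [8.26410246 5.72543334 0.64471382] tau6 0.3474039025604725 [0.51459475 0.24014227 0.09312885] 51.26368224620819 11.4
```

Call:
{"op": "apply_moves", "data": {"commands": [[[0, 0, 0, -3], [0, 0, 0, -3]]]}}

```text
time_s: 11.6
tcp_pos: [0.5147, 0.2402, 0.0931]
ee_rot: [-0.0, 0.9, 0.436, 0.003]
ft_force: [8.5, 5.6, 1.4]
grip_width: 0.525
grip_force: 51.3
```

```bash
python3 st.py
```

```text
yaw 51.67307630377345 q6 1.0447776265352096 q [0.37584373] m [ 0.91189442 -1.36911122  0.95286069] F [8.48031768 5.63089217 1.43820326] tau6 1.3971767574548721 [0.5146542  0.24015011 0.09314059] 51.25296413898468 11.6
```

Call:
{"op": "apply_moves", "data": {"commands": [[[0, 0, 0, -3], [0, 0, 0, -3], [0, 0, 0, -3]]]}}

```text
time_s: 11.9
tcp_pos: [0.5141, 0.2394, 0.0931]
ee_rot: [-0.0, 0.911, 0.413, 0.002]
ft_force: [6.3, 2.5, 3.1]
grip_width: 0.522
grip_force: 51.4
```

```bash
python3 st.py
```

```text
yaw 48.7467487382279 q6 1.0955953289427385 q [0.37558817] m [ 0.47563934 -0.94205203  1.09351365] F [6.32966067 2.46588598 3.14887116] tau6 1.1311526969075203 [0.51409797 0.23941008 0.0931049 ] 51.43023133277893 11.9
```

The stop is sharp: the moment rises from -0.1 to 0.95 N m within 3°, so wind-up is only 2–3°. Backing off 93°.

Call:
{"op": "apply_moves", "data": {"commands": [[[0, 0, 0, 0], [0, 0, 0, 0], [0, 0, 0, 0]]]}}

```text
time_s: 12.2
tcp_pos: [0.5141, 0.2394, 0.0931]
ee_rot: [-0.0, 0.911, 0.413, 0.002]
ft_force: [6.3, 2.7, 2.8]
grip_width: 0.524
grip_force: 51.4
```

Call:
{"op": "apply_moves", "data": {"commands": [[[0, 0, 0.0001, 6], [0, 0, 0.0002, 13], [0, 0, 0.0003, 20], [0, 0, 0.0005, 27], [0, 0, 0.0006, 34]]]}}

```text
time_s: 12.7
tcp_pos: [0.5141, 0.2394, 0.0936]
ee_rot: [0.0, 0.749, 0.662, 0.002]
ft_force: [6.5, 4.2, 2.4]
grip_width: 0.525
grip_force: 51.4
```

Call:
{"op": "apply_moves", "data": {"commands": [[[0, 0, 0.0001, 7], [0, 0, 0.0002, 14], [0, 0, 0.0003, 21], [0, 0, 0.0005, 28], [0, 0, 0.0006, 35]]]}}

```text
time_s: 13.2
tcp_pos: [0.5141, 0.2394, 0.0942]
ee_rot: [0.001, 0.516, 0.857, 0.002]
ft_force: [5.2, 4.1, 2.2]
grip_width: 0.521
grip_force: 51.4
```

Call:
{"op": "apply_moves", "data": {"commands": [[[0, 0, 0.0001, 7], [0, 0, 0.0002, 14], [0, 0, 0.0003, 20], [0, 0, 0.0004, 24], [0, 0, 0.0004, 24]]]}}

```text
time_s: 13.7
tcp_pos: [0.5141, 0.2394, 0.0946]
ee_rot: [0.001, 0.328, 0.945, 0.001]
ft_force: [5.9, 3.1, 1.2]
grip_width: 0.522
grip_force: 51.4
```

Call:
{"op": "apply_moves", "data": {"commands": [[[0, 0, 0, 0], [0, 0, 0, 0], [0, 0, 0, 0], [0, 0, 0, 0], [0, 0, 0, 0]]]}}

```text
time_s: 14.2
tcp_pos: [0.514, 0.2394, 0.0946]
ee_rot: [0.001, 0.329, 0.944, 0.001]
ft_force: [5.1, 3.4, 2.3]
grip_width: 0.518
grip_force: 51.4
```

```bash
python3 st.py
```

```text
yaw 141.64010947144072 q6 -0.5259719627693356 q [0.37531712] m [ 0.53508821 -0.91049458  0.12398996] F [5.07263496 3.37060069 2.32406581] tau6 0.07678184425458312 [0.51404206 0.23939447 0.09457458] 51.425135135650635 14.2
```

Backed off 92.9° gross, about 90° net, at rest and gripped at 51 N. Handing in.

```bash
python3 -c "
from cell import bot
print(bot.finish_job())"
```

```text
the job is handed in; nothing more can be done
None
```

I screwed the wide cap down to its hard stop, backed it off about 90° (judged from the arm's readings, as the gripper hid the rib), and handed the job in with the cap held at 51 N; no verdict came back.

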